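# Seat the socketed chip, then hold the hand microscope over it

## Task

The long 40-pin chip on the clamped circuit board has crept up out of its socket: press it down until it is fully home. Then take the cordless hand microscope out of its stand, carry it over the things on the bench without letting it touch the board or any part on it, and hold it upright over the middle of that chip, wide side along the chip's length, with the lens tip about a centimetre above the chip and not touching, so the pins can be checked on the monitor. Finish while still holding it there, quite still, and leave everything else on the bench where it is.

Things in the scene. Friction and masses are not known exactly. Their poses are not given: they have to be found in the camera images.
- board: Circuit board, 138 x 120 mm, clamped in a fixed aluminium holder (170 x 120 mm). Origin on the bench under the board's middle; x along the chip, which is in the middle. Board top 22 mm above the bench. Tall parts: heatsink 78 x 22 mm at y -45 mm, top at 56 mm; three capacitors 18 mm across at y +47, top at 54; relay at x 42, y 46, top at 38; clamp jaws at x +-70, top at 28. The rest is lower than the chip.
- chip (a joint): How far the chip has been pushed down into its socket, m: 0 to 0.001 at the start (standing proud), 0.004 when fully home against a solid stop. It slides straight down, takes about 7 N to move, does not spring back and stays where it is left.
- chip_top (a point): Middle of the top face of the 40-pin chip, a black plastic block 52 mm long (x) and 14 mm wide (y), 4 mm thick, in the middle of the board; it moves down with the chip. Axes parallel to the board's, z up. The top is about 35 mm above the bench when proud and 30.8 mm when home.
- stand: Fixed microscope stand: steel foot 100 (x) x 84 (y) x 8 mm, on its middle an upright grey holster 44 (x) x 36 (y) mm, open on top, rim 62 mm above the bench. Origin on the bench under the holster, z up. The pocket, 38 x 30 mm, holds the microscope upright; lift it straight up 50 mm to clear.
- scope: Cordless hand microscope, 0.08 to 0.17 kg, standing lens down in the stand, axes parallel to the stand's. Clear round lens shroud 23 mm across, 26 long, then a flat-sided black body 34 (x, wide side) x 26 (y) x 95 mm; 121 mm long in all. Origin: middle of the lens tip, its lowest point, 18 mm above the bench in the stand; z up its length. Body free from 62 to 139 mm above the bench: grip there across the 26 mm.
- flux_bottle: Bystander: amber dropper bottle with black spout, 34 mm across, 112 mm tall; origin under its middle. It stands between board and stand.
- solder_reel: Bystander: reel of solder standing on its flange, 60 mm across, 55 mm tall; origin under its middle. It stands between board and stand.
- tip_cleaner: Bystander: black pot of brass wool, 68 mm across, 58 mm tall; origin under its middle.
- ssd: Bystander: flat black drive, 100 x 70 x 7 mm; origin under its middle.
- tweezers: Bystander: steel tweezers, 130 mm long, 20 mm wide, 8 mm high, lying along its x; origin under the middle.
- screwdriver: Bystander: screwdriver, 170 mm long, up to 30 mm thick at its black handle, lying along its x, handle towards -x.
- screw_bowl: Bystander: shallow steel bowl of screws, 92 mm across, 22 mm tall; origin under its middle.
There are look-alikes about, which are no part of the job. Leave any green look-alike of the scope alone.

How it is judged (in metres and radians):
On the way, in this order (a step that is already met when the one before it is completed fails the run):
1. the chip is pressed fully home in its socket (value of joint chip above 0.0034 m), for 0.2 s.
2. the microscope is lifted clear of its stand in the fingers (z of scope in the frame of stand above 0.065 m and contact force between the fingers and scope above 1 N and contact force between scope and stand below 0.1 N), for 0.2 s.
At the end, for the whole second after the job is handed in: The chip is home (within 0.6 mm of its stop); the microscope is held in the fingers alone, still, upright within 7 degrees, its wide side along the chip within 11 degrees, the lens tip within 8 mm of the chip's middle seen from above and 4 to 18 mm above its top, touching neither board nor stand (value of joint chip above 0.0034 m and horizontal distance between scope and chip_top below 0.008 m and z of scope in the frame of chip_top between 0.004 and 0.018 m and angle between scope's own z axis and vertical below 0.12 rad and angle between the x axis of scope and the x axis of chip_top, either way round below 0.2 rad and linear speed of scope below 0.02 m/s and contact force between the fingers and scope above 1 N and contact force between scope and board below 0.1 N and contact force between scope and stand below 0.1 N); the arm keeps its last pose, push and grip.
It fails at once if the microscope touches the board, the chip or a part on the board (contact force between scope and board above 0.5 N).
It fails at once if a bystander is pushed more than 15 mm or knocked over (distance of any of flux_bottle, solder_reel, tip_cleaner, ssd, tweezers, screwdriver, screw_bowl from where it was at the start of the episode above 0.015 m).
It also fails if it takes over 61 s, if anything falls off the work surface, if the arm or the gripper's body presses on something with over 40 N, if the wrist force passes 120 N, or if a joint passes its speed limit or range.

## Robot

A 7-joint arm with a two-finger parallel gripper is mounted at the origin on the work surface. World frame = base frame: x ahead of the robot, y to its left, z up, the work surface at z = 0. Lengths are in mm, angles in rad, forces in N, time in s.
With the tool pointing down it reaches from about 400 to 900 mm from the base axis. Payload 5.6 kg.
Tool frame: the origin (TCP) lies midway between the tips of the shut fingers; the grasp point (between the pads) lies 19 mm behind it; z points along the fingers, y is the line along which they close (so a half turn about z gives the same grasp; the last joint's range is limited). The gripper opens to 92 mm and grips with 3 to 60 N. Pads are 20 mm wide; open, the fingers measure 128 mm over their backs; the gripper's body (75 mm by 189 mm) begins 69 mm behind the grasp point.
Start: joints at [1.08, 0.468, -0.012, 1.603, 0.006, 1.071, -0.056], TCP at [281.401, -585.937, 214.592] pointing down, gripper open.
Joint ranges: [-2.53, 2.53], [-0.31, 2.02], [-1.57, 1.55], [0.28, 2.44], [-1.29, 4.43], [0.15, 1.84], [-2.92, 2.92]. Speed limits (rad/s): [2.57, 2.57, 3.14, 3.14, 3.14, 3.14, 3.14].

## Interface

Orientations are given as a rotation vector (axis times angle).
In Python, from cell import robot, grip, kin, viewer gives the robot as it stands. Calls block until the motion is done:
- robot.movep(position, orientation): joint-space move of the TCP to a pose.
- robot.servo_line(position, feed=150, rotation=None): straight line of the TCP; rotation=None keeps the orientation; feed is the mean speed in mm/s.
- robot.goto_joints(angles): joint-space move.
- grip(opening, newtons=None): opening from 0.0 (shut) to 1.0 (fully open); newtons is the grip in N (None keeps the last); returns when the fingers have stopped.
- robot.hold(seconds).
- kin.ik(position, orientation): joint angles nearest the present ones, or None.
- robot.observe(): the state.
- viewer.read_camera(name): name is "scene" or "top" or "wrist"; returns the picture (420x560x3 uint8, red, green, blue); there is no depth.
- viewer.camera_info(name): a dict with "camera_matrix" (3x3 intrinsics, pixels), "R" (3x3) and "t" (3): a world point X has camera coordinates R X + t. Camera axes: x right, y down, z forward; pixel columns grow to the right and rows downward; lengths in mm; the calibration is good to about 2 mm. A picture is of the moment at which its call begins: read the wrist's pose just before it. camera_info takes no time and is no camera call; for the wrist camera it gives the pose at the moment of the call.
A pose or a line that the arm cannot do raises robot.IKError and nothing moves.
- robot.job_done(): hands the job in; it is judged then, once.
Trained networks look in the newest picture that a camera, given by its name, has taken for a name from the list of things; names that differ only in an ending like _2 or _b are one class to them, and where a whole thing is asked for, a point or a joint stands for the part that bears it (a point fixed in the world has none). Each returns a list of dicts, best first, with "confidence" (0 to 1); they miss things now and then, are a little off and sometimes report something else, mostly with a low value. They report only what shows in the picture. A call takes as long as a camera call. They do not tell look-alikes from the thing itself.
- viewer.silhouettes(name, camera): "mask" (420x560 bool, what is visible of it).
- viewer.pinpoint(name, camera): "at" ([x, y, z] in mm, in the coordinates of the camera as it stood for that picture, good to about 4 mm: a listed point, or the origin of a listed thing).
The state is a dict: "t": time; "joints": joint angles; "joint_velocities": joint speeds; "joint_torque": joint torques, N m; "tcp_pos": TCP position; "tcp_rot": TCP orientation; "contact_force": force on the tool from outside, world axes, zero at the start; "wrist_torque": the same for the moment, N m; "grip_width": opening from 0.0 (shut) to 1.0 (fully open); "grip_force": force on a finger pad.
Only numpy, scipy, OpenCV 4.12 (cv2) and the standard library are available. Lean on these libraries where they do the work, as an engineer would, in place of code of your own. Each camera call takes 0.05 s, during which the arm holds its last target. There are 200 camera calls.

## Working session

There is one attempt and no reset: what is moved stays moved. The work goes in short steps, each a Python script; the robot and the scene stay as the last script left them, time stands still between calls to the robot, and variables do not carry over. Pictures are saved under pics/ and viewed, at most 10 in all, crops included, and the job is handed in when it is done.

```bash
mkdir -p pics; ls
cat > h.py <<'E'
import numpy as np, cv2
from scipy.spatial.transform import Rotation as Ro
from cell import robot, grip, kin, viewer
def world(p,cam,info=None):
    i=info or viewer.camera_info(cam); return np.array(i["R"]).T@(np.array(p)-np.array(i["t"]))
def proj(X,cam,info=None):
    i=info or viewer.camera_info(cam); c=np.array(i["camera_matrix"])@(np.array(i["R"])@np.array(X)+np.array(i["t"])); return c[:2]/c[2]
def ray(px,z,cam,info=None):
    i=info or viewer.camera_info(cam); R=np.array(i["R"]);C=-R.T@np.array(i["t"])
    d=R.T@np.linalg.inv(np.array(i["camera_matrix"]))@np.array([px[0],px[1],1.]); return C+d*(z-C[2])/d[2]
def down(yaw): # tool z down, tool y axis at world angle yaw
    y=np.array([np.cos(yaw),np.sin(yaw),0]); z=np.array([0,0,-1.]); return Ro.from_matrix(np.c_[np.cross(y,z),y,z]).as_rotvec()
E
python3 - <<'E'
from h import *
o=robot.observe(); print(o["tcp_rot"],o["t"])
ims=[]
for c in ("scene","top"):
    im=viewer.read_camera(c); cv2.imwrite(f"pics/{c}0.png",im[...,::-1])
    print(c,viewer.camera_info(c))
    for n in ["board","chip_top","stand","scope","flux_bottle","solder_reel","tip_cleaner","ssd","tweezers","screwdriver","screw_bowl"]:
        for d in viewer.pinpoint(n,c): 
            w=world(d["at"],c); print(n,round(d["confidence"],2),w.round(0),proj(w,c).round())
E
```

```text
pics
[-3.06154052e+00 -6.97070747e-01  8.41005618e-04] 0.0
scene {'camera_matrix': array([[503.3576335 ,   0.        , 282.69360959],
       [  0.        , 503.3576335 , 209.14691868],
       [  0.        ,   0.        ,   1.        ]]), 'R': array([[ 0.84299931,  0.53782709, -0.0097053 ],
       [ 0.43604783, -0.69381129, -0.57313888],
       [-0.31498326,  0.47892371, -0.81940077]]), 't': array([-480.58742667, -204.77513038, 1432.96331314])}
chip_top 0.46 [526. 254.  33.] [319. 146.]
stand 0.9 [ 578. -196.   -3.] [240. 290.]
scope 0.8 [ 574. -326.   -5.] [204. 335.]
scope 0.71 [ 578. -191.   18.] [241. 284.]
flux_bottle 0.27 [724.  31.  -5.] [343. 247.]
solder_reel 0.8 [597. -10.  -4.] [290. 235.]
tip_cleaner 0.78 [723.  30.  -1.] [343. 246.]
ssd 0.88 [535. 435.  -1.] [352. 116.]
tweezers 0.6 [ 507. -452.   -1.] [142. 367.]
screwdriver 0.8 [ 729. -208.   -1.] [293. 327.]
screwdriver 0.71 [ 577. -198.   -4.] [239. 290.]
screwdriver 0.34 [510.  22.  -3.] [268. 211.]
screw_bowl 0.78 [421.  -7.  -0.] [233. 203.]
top {'camera_matrix': array([[380.67746311,   0.        , 282.03299978],
 
[... 271 characters left out ...]
69116865,  581.83039909, 1127.59259248])}
board 0.56 [526. 250.  -1.] [195. 228.]
stand 0.94 [ 576. -193.    0.] [340. 211.]
scope 0.7 [ 578. -326.    1.] [383. 210.]
scope 0.65 [ 574. -197.   16.] [342. 211.]
flux_bottle 0.66 [508.  20.   1.] [270. 234.]
solder_reel 0.8 [597. -16.   0.] [282. 205.]
tip_cleaner 0.94 [721.  26.  -0.] [268. 164.]
tip_cleaner 0.19 [520. 251.  -4.] [195. 230.]
ssd 0.8 [536. 428.  -2.] [136. 225.]
ssd 0.65 [ 573. -192.    2.] [339. 212.]
tweezers 0.5 [ 508. -450.   -3.] [423. 232.]
screwdriver 0.85 [ 730. -208.    1.] [343. 161.]
screwdriver 0.16 [596. -13.   0.] [281. 205.]
screw_bowl 0.73 [420. -12.   1.] [281. 262.]
screw_bowl 0.46 [721.  24.   0.] [269. 164.]
```

View pics/scene0.png

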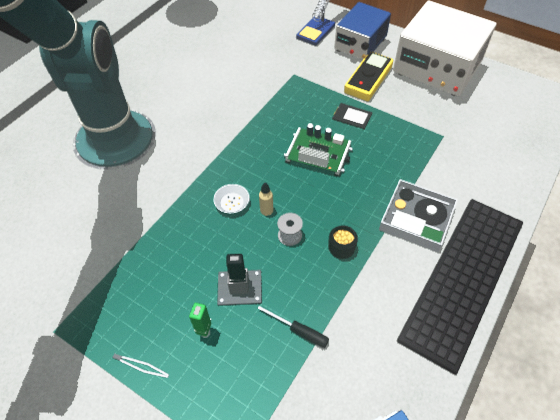

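View pics/top0.png

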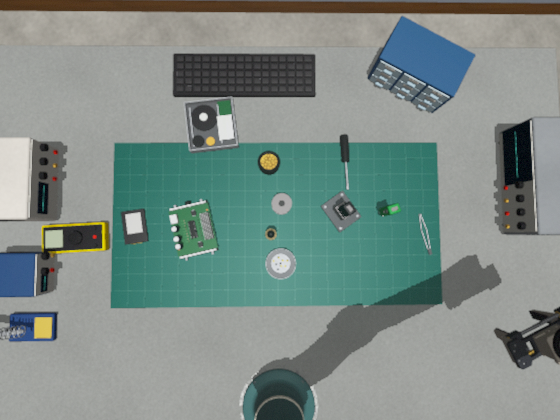

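The candidates for the scope are the black one in the stand (scene 236,268; top 342,211) and the green look-alike (scene 201,320; top 388,209). I choose the black one in the stand. The board is at top (195,228), with the heatsink on its −y side. Next I look from close by with the wrist camera, which also gives the close crop.

Run:
```python
from h import *
def look(nm,pos,yaw,names):
    robot.movep(pos,down(yaw)); robot.hold(0.2)
    info=viewer.camera_info("wrist"); im=viewer.read_camera("wrist")
    R=np.array(info["R"]); print(nm,"camC",(-R.T@np.array(info["t"])).round(),"fwd",R[2].round(2))
    cv2.imwrite(f"pics/{nm}.png",im[...,::-1])
    np.savez(f"{nm}.npz",R=info["R"],t=info["t"],camera_matrix=info["camera_matrix"])
    for n in names:
        for d in viewer.pinpoint(n,"wrist"):
            w=world(d["at"],"wrist",info); print(n,round(d["confidence"],2),w.round(1),proj(w,"wrist",info).round())
print(robot.observe()["joints"])
look("w_st",[550,-220,300],np.pi/2,["stand","scope"])
print(robot.observe()["joints"].round(2) if hasattr(robot.observe()["joints"],'round') else robot.observe()["joints"])
look("w_bd",[500,250,270],np.pi/2,["board","chip_top"])
print(robot.observe()["joints"],robot.observe()["t"])
cv2.imwrite("pics/w2.png",np.hstack([cv2.resize(cv2.imread(f"pics/{n}.png"),(400,300)) for n in("w_st","w_bd")]))
```

```text
[ 1.07996262  0.46751917 -0.01161221  1.60270449  0.00599471  1.07139638
 -0.05627549]
w_st camC [ 475. -220.  470.] fwd [ 0.26 -0.   -0.96]
stand 0.79 [ 574.9 -196.5   -1.3] [295. 191.]
scope 0.95 [ 576.5 -189.2   16.8] [301. 195.]
scope 0.72 [ 572.4 -320.8   -2.4] [209. 189.]
[ 0.84  0.38 -0.67  1.62  0.25  1.23  1.69]
w_bd camC [426. 250. 440.] fwd [ 0.26 -0.   -0.96]
board 0.64 [520.  253.7  -2.3] [282. 191.]
board 0.49 [510.2  24.1  -2.1] [111. 184.]
chip_top 0.82 [521.9 256.6  35.5] [284. 199.]
[ 0.25583942  0.46049296 -1.02514672  1.72059271  0.41972229  1.20069599
  0.69073932] 5.3167
```

View pics/w2.png

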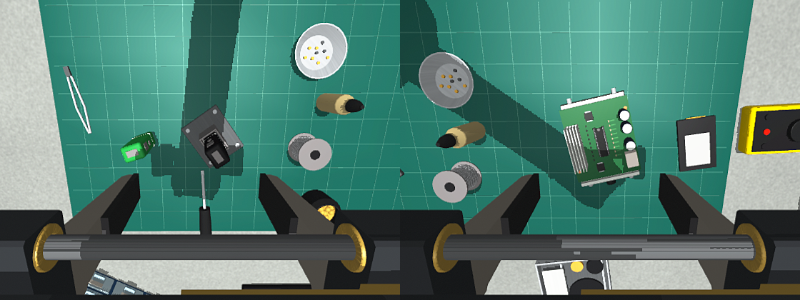

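The left half shows the black scope in the stand at about (213,145), with the foot turned, and the green look-alike at (137,147). The right half shows the board, with the chip at about (600,140). I rectify both views to read the yaw angles.

Run:
```python
from h import *
out=[]
for nm,c,z in(("w_st",(576,-193),8),("w_bd",(522,254),33)):
    info=dict(np.load(nm+".npz")); im=cv2.imread(f"pics/{nm}.png")
    # out px: u = (y - cy)*s+200 flipped so right=+x, up=+y
    s=2.5; w=[(c[0]+dx,c[1]+dy,z) for dx,dy in((-80,80),(80,80),(80,-80),(-80,-80))]
    H=cv2.getPerspectiveTransform(np.float32([proj(p,"wrist",info) for p in w]),np.float32([(0,0),(400,0),(400,400),(0,400)]))
    out.append(cv2.warpPerspective(im,H,(400,400),flags=cv2.INTER_CUBIC))
cv2.imwrite("pics/rect.png",np.hstack(out))
```

```text
(no output)
```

View pics/rect.png

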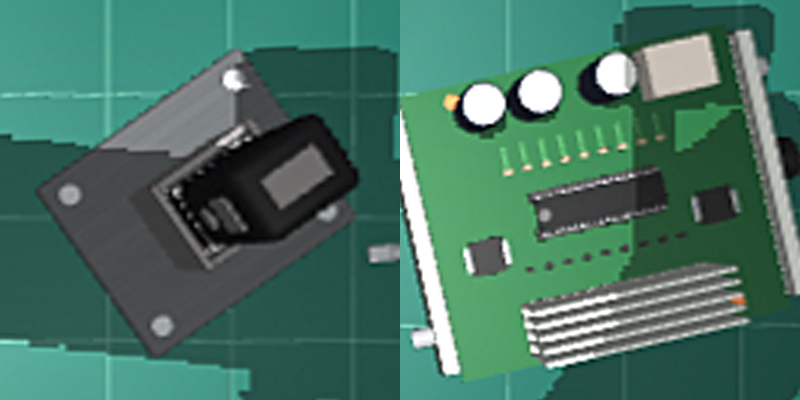

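Chip yaw is about 11.4° and its middle about (522,253). The stand's middle is about (575,-194), yaw about 35.4°. I take one closer look at the chip, then press.

Run:
```python
from h import *
a=np.radians(11.4); c=np.array([522,253])
for y in (a,a+np.pi): print(kin.ik([522,253,33],down(y)))
for y in (35.4+90,35.4-90): print("st",kin.ik([575,-194,90],down(np.radians(y))),kin.ik([522,253,115],down(np.radians(y-24))))
grip(0.0,10)
ya=a if kin.ik([522,253,33],down(a)) is not None else a+np.pi
robot.movep([522,253,160],down(ya)); robot.hold(.2)
info=viewer.camera_info("wrist"); im=viewer.read_camera("wrist"); cv2.imwrite("pics/w_c.png",im[...,::-1])
np.savez("w_c.npz",R=info["R"],t=info["t"],camera_matrix=info["camera_matrix"])
for n in("chip_top","board"):
  for d in viewer.pinpoint(n,"wrist"): w=world(d["at"],"wrist",info); print(n,d["confidence"],w.round(1))
u=np.array([np.cos(a),np.sin(a)]);v=np.array([-u[1],u[0]])
w=[np.r_[c+dx*u+dy*v,35] for dx,dy in((-40,40),(40,40),(40,-40),(-40,-40))]
H=cv2.getPerspectiveTransform(np.float32([proj(p,"wrist",info) for p in w]),np.float32([(0,0),(480,0),(480,480),(0,480)]))
cv2.imwrite("pics/rc.png",cv2.warpPerspective(im[...,::-1],H,(480,480)))
print(robot.observe()["t"],robot.observe()["contact_force"])
```

```text
[-0.11602612  0.66703194 -0.51751608  1.86540116  0.47461648  0.733842
 -0.70211866]
[ 0.25710604  0.96219706 -1.11282362  1.84286503  1.01879918  1.04368604
  2.05348711]
st [ 0.92594702  0.77570735 -0.93893858  1.76022214  0.73641866  0.99963095
  1.88597894] [ 0.1575048   0.67862583 -0.91481333  1.81448387  0.64364276  0.9771536
  0.73887938]
st [ 0.53345531  0.57803764 -0.35054703  1.78601066  0.25884451  0.82279259
 -0.89485996] [-0.28341081  0.49474164 -0.29011732  1.84270685  0.18505643  0.83035334
 -2.03779698]
chip_top 0.89 [520.2 255.5  37.8]
board 0.87 [ 5.236e+02  2.515e+02 -5.000e-01]
8.1917 [ 0.2175586  -0.64897582  0.51924921]
```

View pics/rc.png

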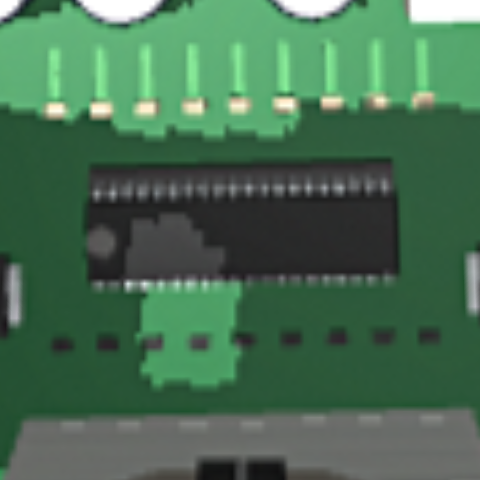

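The rectified crop shows the chip's top centred at about (243,238), and rotated about 1° further. That puts the chip at (522.4, 253.6), yaw about 12.5°. I press now.

Run:
```python
from h import *
c=[522.4,253.6]; r=down(np.radians(12.5))
robot.servo_line(c+[45],120,rotation=r); robot.servo_line(c+[38],60); robot.hold(.1)
f0=robot.observe()["contact_force"][2]; z=38
while z>24:
    z-=0.5; robot.servo_line(c+[z],15); o=robot.observe(); f=o["contact_force"][2]-f0
    if f>2: print(z,o["tcp_pos"][2].round(2),round(f,1))
    if f>18: break
robot.hold(.3); o=robot.observe(); print(o["tcp_pos"],o["contact_force"][2]-f0,o["t"])
```

```text
35.0 35.2 2.0
34.5 34.91 5.2
34.0 34.48 5.7
33.5 34.03 6.7
33.0 33.56 4.2
32.5 33.06 5.6
32.0 32.54 4.8
31.5 32.09 6.0
31.0 31.56 5.3
30.5 31.2 6.5
30.0 31.19 11.5
29.5 31.13 14.7
29.0 31.08 17.5
28.5 31.04 21.0
[522.53314102 253.72309935  31.06492559] 21.01320230081431 14.7167
```

The chip is home: it reached a firm stop at 31.0 mm with 21 N. Next I go over the stand.

Run:
```python
from h import *
robot.servo_line([522.4,253.6,150],200)
grip(1.0,10)
yd=35.4; r=down(np.radians(yd+90)); c=np.array([575,-194.])
robot.movep([530,30,300],r); robot.movep([575,-194,230],r); robot.hold(.2)
info=viewer.camera_info("wrist"); im=viewer.read_camera("wrist"); cv2.imwrite("pics/w_s.png",im[...,::-1])
for n in("scope","stand"):
  for d in viewer.pinpoint(n,"wrist"): w=world(d["at"],"wrist",info); print(n,d["confidence"],w.round(1))
a=np.radians(yd);u=np.array([np.cos(a),np.sin(a)]);v=np.array([-u[1],u[0]])
out=[]
for z in(139,62):
    w=[np.r_[c+dx*u+dy*v,z] for dx,dy in((-40,40),(40,40),(40,-40),(-40,-40))]
    H=cv2.getPerspectiveTransform(np.float32([proj(p,"wrist",info) for p in w]),np.float32([(0,0),(400,0),(400,400),(0,400)]))
    out.append(cv2.warpPerspective(im[...,::-1],H,(400,400)))
cv2.imwrite("pics/rs.png",np.hstack(out)); print(robot.observe()["t"])
```

```text
scope 0.68 [ 572.7 -321.7   -3.1]
scope 0.64 [ 579.5 -186.9   17.7]
scope 0.23 [508.8  22.3   3.2]
stand 0.55 [ 5.725e+02 -1.942e+02 -5.000e-01]
20.1333
```

View pics/rs.png

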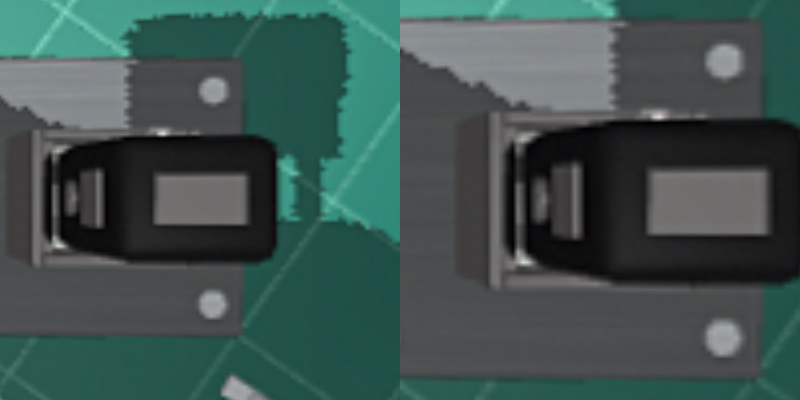

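In the left half (z=139 plane) the scope's top face is centred at about (199,199) with its edges level, so the pose is right. I grip and lift.

Run:
```python
from h import *
robot.servo_line([575,-194,80],130)
grip(0.0,20); o=robot.observe(); print(o["grip_width"]*92,o["grip_force"],o["contact_force"],o["tcp_pos"])
robot.servo_line([575,-194,150],60); robot.hold(.3); o=robot.observe(); print(o["grip_width"]*92,o["grip_force"],o["contact_force"],o["t"])
robot.servo_line([575,-194,235],120)
info=viewer.camera_info("wrist"); im=viewer.read_camera("wrist")
cv2.imwrite("pics/lift.png",np.hstack([im[...,::-1][:,:,:],viewer.read_camera("scene")[...,::-1]])[:, :])
a=cv2.imread("pics/lift.png"); cv2.imwrite("pics/lift.png",cv2.resize(a,(800,300)))
for d in viewer.pinpoint("scope","wrist"): print(d["confidence"],world(d["at"],"wrist",info).round(1))
```

```text
25.715824970749956 19.999950528144836 [-0.77701079  0.02522154 -0.89884613] [ 574.98989962 -194.02766065   79.96047574]
25.92025754162999 19.99987095594406 [-0.43186976 -0.23561738 -0.57918163] 24.0583
0.94 [ 578.6 -191.4  173.1]
0.56 [ 574.3 -317.    -1.4]
```

View pics/lift.png

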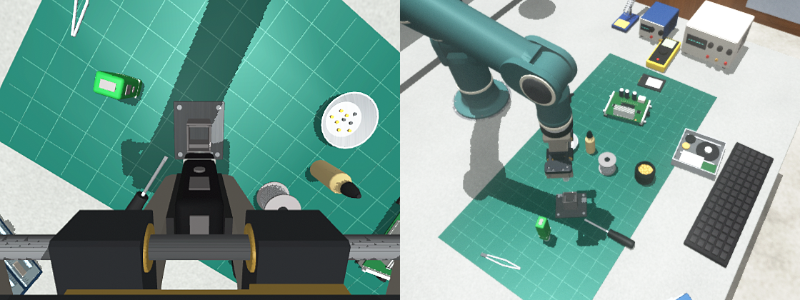

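The scope is held and clear of the stand: the left half shows it between the fingers above the empty holster at (200,130). I carry it at height to the board.

Run:
```python
from h import *
r=down(np.radians(102.5)); 
robot.servo_line([522.4,253.6,235],110,rotation=r); robot.servo_line([522.4,253.6,140],60); robot.hold(.3)
o=robot.observe(); print(o["tcp_pos"],o["grip_force"],o["t"],np.degrees((Ro.from_rotvec(o["tcp_rot"])*Ro.from_rotvec(r).inv()).magnitude()))
info=viewer.camera_info("wrist"); im=viewer.read_camera("wrist"); s=viewer.read_camera("scene"); t=viewer.read_camera("top")
for cam in("wrist","scene","top"):
  for n in("scope","chip_top"):
    for d in viewer.pinpoint(n,cam): print(cam,n,d["confidence"],world(d["at"],cam,info if cam=="wrist" else None).round(1))
p=proj([522,254,80],"scene").astype(int); S=s[p[1]-50:p[1]+50,p[0]-65:p[0]+65]
cv2.imwrite("pics/arr.png",np.hstack([cv2.resize(x,(400,300),interpolation=cv2.INTER_CUBIC) for x in(im,S)])[...,::-1])
```

```text
[522.45613079 253.60267627 140.10716659] 19.99989241361618 31.35 0.011909060615953431
wrist scope 0.71 [524.4 257.7  77.8]
wrist chip_top 0.94 [522.5 255.7  32.1]
scene scope 0.71 [ 578.  -324.5   -6.2]
scene scope 0.58 [524.9 255.2  78.9]
scene chip_top 0.43 [524.  252.1  31.6]
top scope 0.45 [ 577.4 -324.7    2.6]
top chip_top 0.4 [524.3 255.4  29.5]
```

View pics/arr.png

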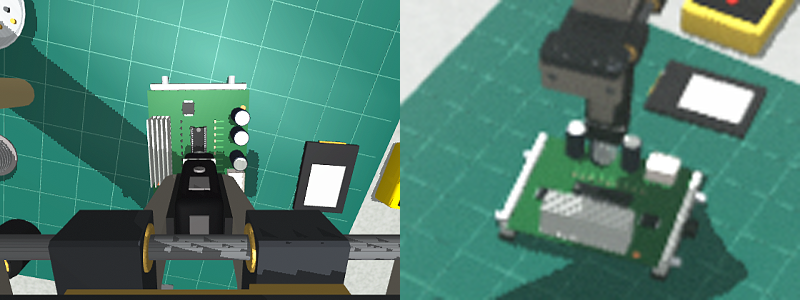

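The scope hangs upright over the chip. The tip estimate is within about 2 mm of the chip's middle, and the tip is at about 78 mm, as expected. I lower it slowly.

Run:
```python
from h import *
robot.servo_line([521.8,252.9,104],25); robot.hold(.5)
o=robot.observe(); print(o["tcp_pos"],o["grip_force"],o["contact_force"],o["t"])
info=viewer.camera_info("wrist"); im=viewer.read_camera("wrist"); s=viewer.read_camera("scene")
for cam in("wrist","scene"):
  for n in("scope","chip_top"):
    for d in viewer.pinpoint(n,cam): print(cam,n,d["confidence"],world(d["at"],cam,info if cam=="wrist" else None).round(1))
p=proj([522,254,60],"scene").astype(int); S=s[p[1]-40:p[1]+40,p[0]-53:p[0]+53]; W=im[150:300,180:380]
cv2.imwrite("pics/fin.png",np.hstack([cv2.resize(x,(400,300),interpolation=cv2.INTER_CUBIC) for x in(W,S)])[...,::-1])
```

```text
[521.82369108 252.90167666 104.01089927] 19.99987542629242 [-0.20094475 -0.02019583 -2.01957318] 33.8917
wrist scope 0.95 [525.6 257.1  41.1]
wrist chip_top 0.58 [525.  256.6  34.1]
scene scope 0.83 [ 577.2 -321.8   -6.1]
scene scope 0.71 [723.2  31.8  -1.9]
scene scope 0.59 [526.  253.7  39.2]
scene chip_top 0.38 [522.4 250.5  31.1]
```

View pics/fin.png

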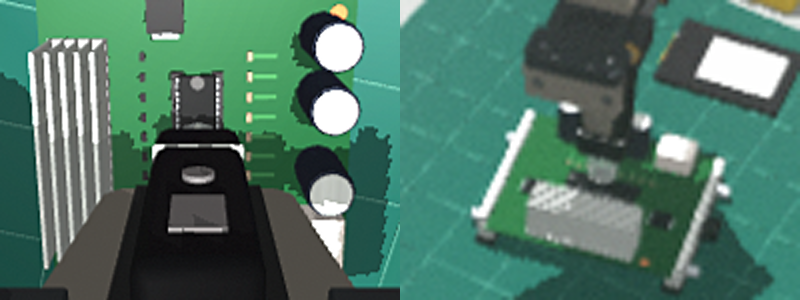

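The left half shows the scope in line with the chip at about (197,95), clear of the capacitors and the heatsink. The right half shows the lens just above the chip at about (602,172). I hand the job in.

```bash
python3 -c "
from h import *
robot.hold(.3); print(robot.job_done())"
```

```text
the job is handed in; nothing more can be done
None
```

I pressed the chip to its stop and handed the job in with the microscope held upright over the chip's middle, lens tip about 1 cm above it; the hand-in call returned no verdict.

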